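Throw the gas selector lever to the green port

ROBOT

A 7-joint arm with a two-finger parallel gripper is mounted at the origin on a cart in front of the work surface, level with it; the furniture and walls round the work are solid. World frame = base frame: x ahead of the robot, y to its left, z up, the work surface at z = 0. Lengths are in m, angles in rad, forces in N, time in s.
With the tool pointing down it reaches from about 0.4 to 0.85 m from the base axis. Payload 10.4 kg.
Tool frame: the origin (TCP) lies at the very end of the fingers, on their centre line; the grasp point (between the pads) lies 19 mm behind it; z points along the fingers, y is the line along which they close (so a half turn about z gives the same grasp; the last joint's range is limited). The gripper opens to 87 mm and grips with 3 to 60 N. Pads are 19 mm wide; open, the fingers measure 117 mm over their backs; the gripper's body (75 mm by 190 mm) begins 51 mm behind the grasp point.
Start: joints at [1.164, 0.332, -0.065, 1.46, 0.022, 1.35, -0.088], TCP at [0.234, -0.58, 0.223] pointing down, gripper open.
Joint ranges: [-2.6, 2.6], [-0.5, 2.12], [-1.47, 1.34], [0.16, 2.42], [-1.27, 4.41], [0.06, 2.06], [-2.6, 2.6]. Speed limits (rad/s): [2.22, 2.22, 2.79, 2.79, 3.14, 3.14, 3.14].

INTERFACE

Orientations are given as a unit quaternion [x, y, z, w].
In Python, from bench import read_state, cams, workorder gives the robot as it stands.
- The arm moves only by the shell command python3 -m crank 'ROWS' [FORCE]. ROWS is text: rows parted by semicolons, each of 5 numbers parted by spaces: the shift along the tool's x, y, z scaled (see below), then the turn about the tool's z scaled (see below), then the opening, from -1 (shut) to 1 (fully open). In form: dx dy dz yaw jaw; .... A call has 1 to 10 rows; each row shifts and turns the commanded pose from where the row before left it, along the tool's axes as they then stand; what a row does not reach is not made up. The controller multiplies each number of a shift by 200 mm and each number of a turn by 90 degrees. A row lasts 1/10 s, in which the tool goes at most 50 mm and 8.59 degrees, less where a joint would pass 70% of its speed; a pose out of reach is approached as far as the arm can. A call with a number of a shift or a turn outside -1 to 1 is refused whole. A call with a gripper value outside its range is refused whole. The fingers move at their own pace and stop on an object; FORCE is the grip in N (left out, the last holds). Time passes only in rows, so rows that do not move let the fingers close. It gives the time, the measured TCP pose, the force, the opening and the grip force at its end, in the units of the state.
- read_state(): the state, without advancing time (a new reading comes with each control period).
- cams.camera(name): name is "side" or "top" or "wrist"; returns a dict with "img" (384x512x3 uint8, blue, green, red), "K" (3x3 intrinsics, pixels), "xyz" and "attitude" of the camera in the world; the wrist camera has in their place "mount" (4x4, takes a point from camera to tool coordinates, whose origin is the TCP and whose axes are the flange's). Camera axes: x right, y down, z forward; pixel columns grow to the right and rows downward; lengths in m; the calibration is good to about 2 mm. The wrist camera is an equidistant fisheye: a pixel r from the principal point sees the ray r / f radians off the axis. A picture is of the moment at which its call begins: read the wrist's pose just before it. There is no depth.
- workorder.close_job(): hands the job in; it is judged then, once.
The state is a dict: "time": time; "joint_positions": joint angles; "joint_vel": joint speeds; "joint_torque": joint torques, N m; "ee_pos": TCP position; "eef_rot": TCP orientation; "ft_force": force on the tool from outside, world axes, zero at the start; "torque": the same for the moment, N m; "width": finger opening in m; "grip_force": force on a finger pad.
Only numpy, scipy, OpenCV 4.12 (cv2) and the standard library are available. Lean on these libraries where they do the work, as an engineer would, in place of code of your own. Each camera call takes 0.05 s, during which the arm holds its last target. There are 200 camera calls.

TASK

The gas selector on the bench is closed. Put it on the gas with the green tag: draw out the black spring knob at the end of the lever, throw the lever round to the notch that the green tag marks and let the plunger drop fully home there. Do not knock over or push away the vial, the beaker or the timer that stand about it.

Things in the scene. Friction and masses are not known exactly. Their poses are not given: they have to be found in the camera images.
- gas_selector: white bench console, 188 wide (y), 196 deep (x), 251 mm high, fixed. Origin: middle of its underside; x to its back, y to its left, z up; front (-x) faces the robot within 0.22 rad. A metal panel slopes up to the back at 32 degrees. A head with gauges overhangs it to x = -55 mm, underside at z = 200 mm: reach the knob along the panel's normal, not straight from above.
- selector_lever (a joint): lever angle, rad: 0 in the closed notch (left end, black dot), growing as it swings to the right (anticlockwise facing the panel): notch_1 0.559, notch_2 1.117, notch_3 1.676. Steel arm 16 mm wide hanging down the panel, 70 mm from pivot to knob, top 24 mm above the panel. Locked while the plunger is down in a notch.
- selector_plunger (a joint): how far the spring plunger is drawn, m: 0 seated in a notch, about 0.009 with its pin riding on the index plate between notches, 0.015 fully drawn. The knob draws it along the panel's normal against a spring (3 to 7 N); let go over a notch, it drops in and holds the lever.
- knob_grip (a point): middle of the black pull knob at the lever's end: cylinder along the panel's normal (this point's z), 24 mm in diameter, 38 mm long (19 mm either side of this point), 4 mm clear of the lever below; this point is 47 mm above the panel face when the plunger is seated. It turns freely about its own axis.
- lever_pivot (a point): the lever's pivot on the face of the sloping panel; x axis points up the slope, y to the panel's left, z is the panel's normal (out of the panel, up and towards the front). The knob travels on a circle of 70 mm about this z axis.
- notch_closed (a point): notch in the dark index plate, far left, black dot, no tag; the lever starts here; 12.4 mm wide for a 10 mm pin; point at the mouth, 10 mm above the panel, 70 mm from the pivot; axes as lever_pivot. When seated here, knob_grip is 37 mm along the normal (z) from this point. A black line leads down from it to the label rail.
- notch_1 (a point): notch in the dark index plate, left of the middle; 12.4 mm wide for a 10 mm pin; point at the mouth, 10 mm above the panel, 70 mm from the pivot; axes as lever_pivot. When seated here, knob_grip is 37 mm along the normal (z) from this point. A black line leads down from it to the label rail.
- notch_2 (a point): notch in the dark index plate, right of the middle; 12.4 mm wide for a 10 mm pin; point at the mouth, 10 mm above the panel, 70 mm from the pivot; axes as lever_pivot. When seated here, knob_grip is 37 mm along the normal (z) from this point. A black line leads down from it to the label rail.
- notch_3 (a point): notch in the dark index plate, far right; 12.4 mm wide for a 10 mm pin; point at the mouth, 10 mm above the panel, 70 mm from the pivot; axes as lever_pivot. When seated here, knob_grip is 37 mm along the normal (z) from this point. A black line leads down from it to the label rail.
- green_tag: green plastic tag, 28 x 21 x 3 mm, in the label rail along the panel's lower front edge, below the notch that it marks; origin at the middle of its underside. In the gas_selector frame its y is that of its notch: +19 mm (notch_1), -19 (notch_2) or -52 (notch_3); the order of the colours varies.
- yellow_tag: yellow plastic tag, 28 x 21 x 3 mm, in the label rail along the panel's lower front edge, below the notch that it marks; origin at the middle of its underside. In the gas_selector frame its y is that of its notch: +19 mm (notch_1), -19 (notch_2) or -52 (notch_3); the order of the colours varies.
- red_tag: red plastic tag, 28 x 21 x 3 mm, in the label rail along the panel's lower front edge, below the notch that it marks; origin at the middle of its underside. In the gas_selector frame its y is that of its notch: +19 mm (notch_1), -19 (notch_2) or -52 (notch_3); the order of the colours varies.
- vial: loose capped glass sample vial, 23 mm in diameter, 72 mm high, standing on the bench at the left of the console; origin at the middle of its underside, z up
- beaker: loose small clear beaker, 45 mm in diameter, 56 mm high, standing on the bench at the right of the console; origin at the middle of its underside, z up
- timer: loose white bench timer, 58 x 62 x 20 mm, lying on the bench in front of the console; origin at the middle of its underside

How it is judged:
At the end, for the whole second after the job is handed in: The lever stands in the notch above the green tag (within 0.06 rad of that notch's angle), the plunger is down in it (drawn out less than 3 mm) and the lever is at rest (((y of green_tag in the frame of gas_selector above 0 m and value of joint selector_lever between 0.499 and 0.619 rad) or (y of green_tag in the frame of gas_selector between -0.036 and 0 m and value of joint selector_lever between 1.057 and 1.177 rad) or (y of green_tag in the frame of gas_selector below -0.036 m and value of joint selector_lever between 1.616 and 1.736 rad)) and value of joint selector_plunger below 0.003 m and velocity of joint selector_lever between -0.05 and 0.05 rad/s); the robot touches nothing.
It fails at once if the vial is pushed more than 30 mm away or tipped over (distance of vial from where it was at the start of the episode above 0.03 m or angle between vial's own z axis and vertical above 0.5 rad).
It fails at once if the beaker is pushed more than 30 mm away or tipped over (distance of beaker from where it was at the start of the episode above 0.03 m or angle between beaker's own z axis and vertical above 0.5 rad).
It fails at once if the timer is pushed more than 30 mm away (distance of timer from where it was at the start of the episode above 0.03 m).
It also fails if it takes over 35 s, if anything falls off the work surface, if the arm or the gripper's body presses on something with over 40 N, if the wrist force passes 120 N, or if a joint passes its speed limit or range.

## Working session

There is one attempt and no reset: what is moved stays moved. The work goes in short steps, Python scripts to look and compute and a shell command to move; the robot and the scene stay as the last step left them, time stands still between calls to the robot, and variables do not carry over. Pictures are saved under pics/ and viewed, at most 10 in all, crops included, and the job is handed in when it is done.

```bash
mkdir -p pics; python3 - <<'E'
from bench import read_state, cams
import cv2, numpy as np
s=read_state();print({k:np.round(v,3).tolist() for k,v in s.items()})
ims=[]
for n in("side","top"):
    c=cams.camera(n);ims.append(c["img"]);cv2.imwrite(f"pics/{n}0.png",c["img"]);print(n,np.round(c["K"],1).tolist(),c["xyz"],c["attitude"])
    np.savez(f"{n}.npz",K=c["K"],p=c["xyz"],q=c["attitude"])
E
ls
```

```text
{'time': 0.0, 'joint_positions': [1.164, 0.333, -0.065, 1.461, 0.022, 1.35, -0.089], 'joint_vel': [0.0, 0.0, 0.001, -0.001, -0.0, 0.0, -0.002], 'joint_torque': [-0.0, -62.325, 0.025, -38.99, -0.061, 0.04, 0.0], 'ee_pos': [0.234, -0.579, 0.222], 'eef_rot': [0.982, 0.191, -0.0, -0.001], 'ft_force': [-0.436, 0.173, 0.207], 'torque': [0.005, 0.017, -0.019], 'grip_force': 0.0, 'width': 0.087}
side [[410.5, 0.0, 255.3], [0.0, 410.5, 187.1], [0.0, 0.0, 1.0]] [ 0.40175406 -0.35796898  0.85222547] [ 0.94345399 -0.22151462  0.04998853 -0.24150982]
top [[472.4, 0.0, 245.4], [0.0, 472.4, 187.5], [0.0, 0.0, 1.0]] [0.28234299 0.01618165 1.17647889] [-0.69922077  0.70263329 -0.09335795  0.0931723 ]
pics
side.npz
top.npz
```

View pics/side0.png

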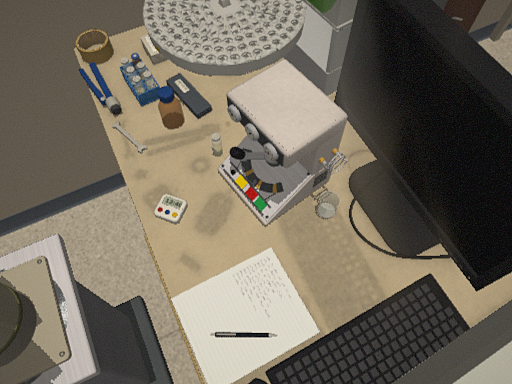

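View pics/top0.png

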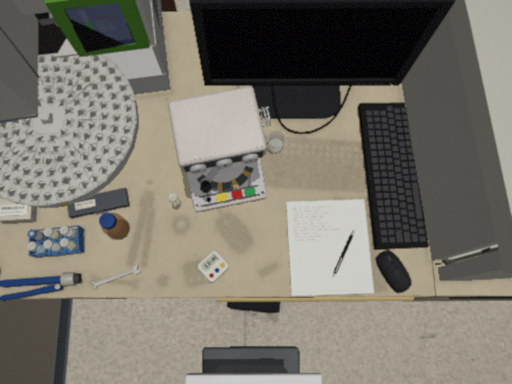

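The tags in the rail run yellow, red, green from left to right (top view about (222,197), (237,195), (250,191)), so the target is notch_3. The black knob is at about (205,186) in the top view and (237,154) in the side view. Next I triangulate.

```bash
cat > h.py <<'E'
import cv2, numpy as np
from scipy.spatial.transform import Rotation as R
def ray(cam,uv):
    c=np.load(cam+".npz");d=R.from_quat(c["q"]).as_matrix()@np.linalg.inv(c["K"])@np.r_[uv,1]
    return c["p"],d/np.linalg.norm(d)
def proj(cam,P):
    c=np.load(cam+".npz");p=c["K"]@(R.from_quat(c["q"]).as_matrix().T@(np.asarray(P)-c["p"]));return p[:2]/p[2]
def tri(a,b):
    (p,d),(q,e)=ray("side",a),ray("top",b)
    s,t=np.linalg.lstsq(np.c_[d,-e],q-p,rcond=None)[0]
    A,B=p+s*d,q+t*e;return (A+B)/2,np.linalg.norm(A-B)
def blob(img,col,box):
    x0,x1,y0,y1=box;h=cv2.cvtColor(img[y0:y1,x0:x1],cv2.COLOR_BGR2HSV).astype(int);H,S,V=h[...,0],h[...,1],h[...,2]
    m={"g":(abs(H-65)<20)&(S>130)&(V>60),"y":(abs(H-28)<7)&(S>170)&(V>130),"r":((H<8)|(H>172))&(S>150)&(V>80),"k":V<55}[col]
    n,l,st,ce=cv2.connectedComponentsWithStats(m.astype(np.uint8))
    i=1+st[1:,4].argmax();return ce[i]+[x0,y0],st[i]
E
python3 - <<'E'
from h import *
S,T=cv2.imread("pics/side0.png"),cv2.imread("pics/top0.png")
P={}
for c in "yrgk":
    bs=(220,280,170,215) if c!="k" else (226,250,144,166)
    bt=(205,265,180,208) if c!="k" else (198,212,179,193)
    (a,sa),(b,sb)=blob(S,c,bs),blob(T,c,bt)
    P[c],e=tri(a,b);print(c,a.round(1),sa,b.round(1),sb,P[c].round(4),round(e,4))
d=P["y"]-P["g"];yaw=np.arctan2(-d[0],d[1]);print("yaw",yaw,np.linalg.norm(d))
# head top front corners etc
big=np.hstack([cv2.resize(S[110:225,200:350],None,fx=3,fy=3,interpolation=2)[:345],cv2.resize(T[120:210,165:275],None,fx=3,fy=3,interpolation=2,dst=None)[:270] if 0 else cv2.copyMakeBorder(cv2.resize(T[120:215,165:275],None,fx=3,fy=3,interpolation=2),0,60,0,0,0)])
cv2.imwrite("pics/crop.png",big)
E
```

```text
y [240.8 181.4] [15  5 13 14 93] [225. 199.] [20 19  1  1  1] [0.561  0.0656 0.0492] 0.0045
r [250.9 193.1] [25 17 13 13 95] [236.4 193.9] [27 10 10  9 71] [0.5749 0.0377 0.0324] 0.0016
g [259.8 203.4] [34 27 13 14 96] [249.4 191.3] [40  7 10  9 65] [0.5811 0.0052 0.0332] 0.0018
k [237.7 152.6] [  4   3  20  13 149] [205.8 185.9] [  3   2  11  12 103] [0.5785 0.109  0.0982] 0.0007
yaw 0.3218738696970961 0.06569877394781355
```

View pics/crop.png

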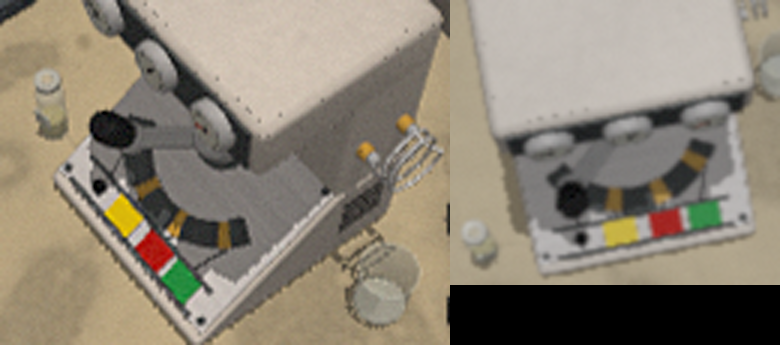

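The yellow tag was missed in the top view. I'll fix its mask and work out the console frame and the clearance to the head.

```bash
python3 - <<'E'
from h import *
S,T=cv2.imread("pics/side0.png"),cv2.imread("pics/top0.png")
h=cv2.cvtColor(T,cv2.COLOR_BGR2HSV).astype(int)
m=((abs(h[...,0]-26)<8)&(h[...,1]>150)&(h[...,2]>120))
m[:190]=0;m[206:]=0;m[:,:212]=0;m[:,232:]=0
yt=np.argwhere(m).mean(0)[::-1];print(yt,m.sum())
uv={"y":((240.8,181.4),yt),"r":((250.9,193.1),(236.4,193.9)),"g":((259.8,203.4),(249.4,191.3))}
P={c:tri(*uv[c])[0] for c in uv}
for c in P:print(c,P[c].round(4),tri(*uv[c])[1].round(4))
z=np.mean([p[2] for p in P.values()]);print("z",z)
def onz(cam,u,z):
    p,d=ray(cam,u);return p+d*(z-p[2])/d[2]
for i,cam in enumerate(("side","top")):
    Q={c:onz(cam,uv[c][i],z) for c in uv};d=Q["y"]-Q["g"];print(cam,{c:Q[c].round(4) for c in Q},"yaw",np.arctan2(-d[0],d[1]),np.linalg.norm(d))
# head top edges z=.251: front-left, front-right, back-left corners in top crop
for u in ((500,138),(748,95)):
    q=((u[0]-450)/3+165,u[1]/3+120);print("head front",onz("top",q,.251).round(4))
for u in ((258,135),(115,0),(442,22)):
    q=(u[0]/3+200,u[1]/3+110);print("side head",onz("side",q,.251).round(4))
for u in ((545,272),(755,232)):
    q=((u[0]-450)/3+165,u[1]/3+120);print("front rail edge z~.03",onz("top",q,.03).round(4))
E
```

```text
[221.26760563 196.90140845] 71
y [0.5675 0.0754 0.032 ] 0.0016
r [0.5749 0.0377 0.0323] 0.0017
g [0.5812 0.0051 0.0332] 0.0019
z 0.03247071855913358
side {'y': array([0.5665, 0.075 , 0.0325]), 'r': array([0.574 , 0.0374, 0.0325]), 'g': array([0.5804, 0.0052, 0.0325])} yaw 0.19566449264089242 0.07111998288469859
top {'y': array([0.5682, 0.0755, 0.0325]), 'r': array([0.5757, 0.0377, 0.0325]), 'g': array([0.5823, 0.0052, 0.0325])} yaw 0.1979975331142659 0.07170908246732585
head front [0.5794 0.1461 0.251 ]
head front [ 0.6098 -0.0242  0.251 ]
side head [ 0.6154 -0.0281  0.251 ]
side head [0.5835 0.0993 0.251 ]
side head [ 0.7545 -0.0063  0.251 ]
front rail edge z~.03 [0.5339 0.1364 0.03  ]
front rail edge z~.03 [ 0.5671 -0.0379  0.03  ]
```

Knob: about x=-62 mm, z=98 mm in the console frame. The console yaw is about 0.197. A vertical gripper body would hit the head, so the tool must tilt about 32° forward, but the moves only allow turns about the tool's z. I'll go to the middle first, then see what happens at the arm's reach limit.

```bash
python3 -m crank '0 0 -0.1 0.06 1;0 0 -0.2 0.06 1;0 0 -0.2 0 1;0 0 -0.2 0 1;0 0 -0.2 0 1;0 0 -0.1 0 1;0 -0.2 0 0 1;0 -0.2 0 0 1;0 -0.2 0 0 1;0 -0.2 0 0 1'; python3 -m crank '0 -0.2 0 0 1;0 -0.2 0 0 1;0 -0.2 0 0 1;0 -0.2 0 0 1;0 -0.2 0 0 1;0 -0.2 0 0 1;0 -0.2 0 0 1;0 -0.2 0 0 1;0 -0.2 0 0 1;0 -0.2 0 0 1';python3 -c "
from bench import read_state;import numpy as np
print({k:np.round(v,3).tolist() for k,v in read_state().items()})"
```

```text
time: 1.1
ee_pos: [0.2026, -0.4209, 0.4221]
eef_rot: [0.995, 0.098, -0.0, -0.0]
ft_force: [-0.5, 0.4, 1.0]
width: 0.0869
grip_force: 0.0
time: 2.1
ee_pos: [0.1847, -0.1481, 0.4119]
eef_rot: [0.993, 0.114, -0.021, -0.031]
ft_force: [0.9, 2.4, 1.2]
width: 0.0869
grip_force: 0.0
{'time': 2.1, 'joint_positions': [0.87, -0.499, -0.193, 1.838, -0.109, 1.867, -0.668], 'joint_vel': [2.008, -0.018, -1.442, 0.005, -0.604, 0.103, 0.491], 'joint_torque': [-26.099, 2.723, 18.3, -35.967, 3.541, -0.205, -2.92], 'ee_pos': [0.185, -0.148, 0.412], 'eef_rot': [0.993, 0.114, -0.021, -0.031], 'ft_force': [0.901, 2.387, 1.179], 'torque': [0.077, -0.076, -0.008], 'grip_force': 0.0, 'width': 0.087}
```

```bash
python3 -m crank '0.1 0 0 0 1;0.2 0 0 0 1;0.2 0 0 0 1;0.2 0 0 0 1;0.2 0 0 0 1;0.2 0 0 0 1;0.1 -0.1 0 0 1;0 -0.2 0 0 1;0 -0.2 0 0 1;0 -0.1 0 0 1'; python3 -c "
from bench import read_state;import numpy as np
print({k:np.round(v,3).tolist() for k,v in read_state().items()})"
```

```text
time: 3.1
ee_pos: [0.3917, 0.0144, 0.4103]
eef_rot: [0.994, 0.1, -0.022, -0.03]
ft_force: [0.0, -0.2, 0.6]
width: 0.0867
grip_force: 0.0
{'time': 3.1, 'joint_positions': [0.748, -0.185, -0.699, 1.591, -0.172, 1.744, -1.334], 'joint_vel': [-0.108, -0.139, -0.16, 0.05, -0.112, 0.019, -0.303], 'joint_torque': [0.854, -17.06, 4.92, -38.723, -0.281, 0.276, 0.215], 'ee_pos': [0.392, 0.014, 0.41], 'eef_rot': [0.994, 0.1, -0.022, -0.03], 'ft_force': [0.036, -0.239, 0.629], 'torque': [-0.056, -0.082, 0.006], 'grip_force': 0.0, 'width': 0.087}
```

Tilt gained at a limit persists afterwards, so I can use it. I'll push upward into the wrist limit and see which way it tilts.

```bash
cat > st.py <<'E'
from bench import read_state;import numpy as np
from scipy.spatial.transform import Rotation as R
s=read_state();M=R.from_quat(s["eef_rot"]).as_matrix()
a=.197;C=np.array([[np.cos(a),-np.sin(a),0],[np.sin(a),np.cos(a),0],[0,0,1]])
print(s["time"],"q",np.round(s["joint_positions"],2),"pos",s["ee_pos"].round(4) if hasattr(s["ee_pos"],"round") else s["ee_pos"])
N=C.T@M
print("console frame: toolx",N[:,0].round(3),"tooly",N[:,1].round(3),"toolz",N[:,2].round(3),"tilt fwd/left deg",np.degrees(np.arctan2(N[0,2],-N[2,2])).round(1),np.degrees(np.arctan2(N[1,2],-N[2,2])).round(1))
E
python3 -m crank '0 0 -0.2 0 1;0 0 -0.2 0 1;0 0 -0.2 0 1;0 0 -0.2 0 1;0 0 -0.2 0 1;0 0 -0.2 0 1' >/dev/null; python3 st.py;python3 -m crank '0 0 -0.2 0 1;0 0 -0.2 0 1;0 0 -0.2 0 1' >/dev/null; python3 st.py
```

```text
3.7 q [ 0.45 -0.04 -0.48  1.1  -0.09  2.06 -1.44] pos [0.4075 0.001  0.5935]
console frame: toolx [ 1.    -0.003  0.028] tooly [-0.001 -0.998 -0.055] toolz [ 0.028  0.055 -0.998] tilt fwd/left deg 1.6 3.2
4.0 q [ 0.37 -0.07 -0.38  1.03 -0.1   2.06 -1.44] pos [ 0.408  -0.0009  0.6349]
console frame: toolx [ 0.992 -0.007  0.122] tooly [-0.001 -0.999 -0.042] toolz [ 0.122  0.042 -0.992] tilt fwd/left deg 7.0 2.4
```

Pushing up tilts it forward as wanted, so I'll continue.

```bash
python3 -m crank '0 0 -0.25 0 1;0 0 -0.25 0 1;0 0 -0.25 0 1;0 0 -0.25 0 1;0 0 -0.25 0 1;0 0 -0.25 0 1' >/dev/null; python3 st.py;python3 -m crank '0 0 -0.25 0 1;0 0 -0.25 0 1;0 0 -0.25 0 1' >/dev/null; python3 st.py
```

```text
4.6 q [ 0.19 -0.16 -0.15  0.89 -0.13  2.06 -1.43] pos [ 0.373  -0.0093  0.737 ]
console frame: toolx [ 0.936 -0.013  0.351] tooly [-0.01 -1.   -0.01] toolz [ 0.351  0.006 -0.936] tilt fwd/left deg 20.6 0.4
4.9 q [ 0.13 -0.23 -0.08  0.84 -0.13  2.06 -1.43] pos [ 0.3376 -0.0139  0.7836]
console frame: toolx [ 0.889 -0.012  0.458] tooly [-0.017 -1.     0.005] toolz [ 0.458 -0.012 -0.889] tilt fwd/left deg 27.3 -0.8
```

```bash
python3 -m crank '0 0 -0.25 0 1;0 0 -0.25 0 1;0 0 0 0 1' >/dev/null; python3 st.py; python3 - <<'E'
import numpy as np
from scipy.spatial.transform import Rotation as R
from bench import read_state
s=read_state();M=R.from_quat(s["eef_rot"]).as_matrix();a=.197
ex=np.array([np.cos(a),np.sin(a),0]);n=-np.sin(np.radians(32))*ex+[0,0,np.cos(np.radians(32))]
k=np.array([.5785,.109,.098])
for h in (.12,.0):
    print(h,(M.T@(k+n*h-s["ee_pos"])/.2).round(3))
E
```

```text
5.2 q [-0.06 -0.27  0.02  0.81 -0.06  2.06 -1.47] pos [ 0.3156 -0.0165  0.8105]
console frame: toolx [ 0.854 -0.009  0.52 ] tooly [-0.018 -1.     0.013] toolz [ 0.52  -0.02  -0.854] tilt fwd/left deg 31.3 -1.4
0.12 [-0.656 -0.417  3.17 ]
0.0 [-0.649 -0.429  3.769]
```

```bash
python3 -m crank '-0.02 -0.015 0.1 0 1;-0.05 -0.03 0.2 0 1;-0.05 -0.03 0.22 0 1;-0.05 -0.03 0.22 0 1;-0.05 -0.03 0.22 0 1;-0.05 -0.03 0.22 0 1;-0.05 -0.03 0.22 0 1;-0.05 -0.03 0.22 0 1' >/dev/null; python3 st.py; python3 -m crank '-0.05 -0.03 0.22 0 1;-0.05 -0.03 0.22 0 1;-0.05 -0.03 0.22 0 1;-0.05 -0.03 0.22 0 1;-0.05 -0.03 0.2 0 1;-0.05 -0.03 0.15 0 1;0 0 0.1 0 1;0 0 0 0 1' ; python3 st.py; cat > w.py <<'E'
import sys
from h import *
from bench import read_state,cams
s=read_state();M=R.from_quat(s["eef_rot"]).as_matrix();a=.197
c=cams.camera("wrist");cv2.imwrite(f"pics/{sys.argv[1]}.png",c["img"])
np.savez("wrist.npz",K=c["K"],mount=c["mount"],M=M,p=s["ee_pos"])
def wproj(P):
    m=np.asarray(c["mount"]);t=M.T@(np.asarray(P)-s["ee_pos"]);q=m[:3,:3].T@(t-m[:3,3])
    r=np.hypot(*q[:2]);th=np.arctan2(r,q[2]);K=np.asarray(c["K"]);return q[:2]/r*th*K[0,0]+K[:2,2]
ex=np.array([np.cos(a),np.sin(a),0]);n=-np.sin(np.radians(32))*ex+[0,0,np.cos(np.radians(32))]
k=np.array([.5785,.109,.098])
print("K",np.round(c["K"],1).tolist(),"mount",np.round(c["mount"],3).tolist())
print("knob px pred: mid,top",wproj(k).round(1),wproj(k+.019*n).round(1))
for h in (.12,.0): print(h,(M.T@(k+n*h-s["ee_pos"])/.2).round(3))
E
python3 w.py w1
```

```text
6.0 q [ 0.06 -0.5  -0.15  1.76 -0.1   1.35 -1.5 ] pos [0.4262 0.0396 0.4944]
console frame: toolx [ 0.866 -0.017  0.5  ] tooly [-0.026 -1.     0.01 ] toolz [ 0.499 -0.022 -0.866] tilt fwd/left deg 30.0 -1.4
time: 6.8
ee_pos: [0.4986, 0.0873, 0.2328]
eef_rot: [0.963, 0.086, 0.256, -0.018]
ft_force: [0.4, -0.0, 0.9]
width: 0.0869
grip_force: 0.0
6.8 q [ 0.05 -0.3  -0.3   2.17 -0.05  0.74 -1.63] pos [0.4986 0.0873 0.2328]
console frame: toolx [ 0.868 -0.015  0.496] tooly [-0.022 -1.     0.01 ] toolz [ 0.496 -0.019 -0.868] tilt fwd/left deg 29.7 -1.3
K [[297.3, 0.0, 254.8], [0.0, 297.3, 189.2], [0.0, 0.0, 1.0]] mount [[-0.001, -0.969, -0.249, 0.068], [1.0, -0.001, 0.0, 0.0], [-0.001, -0.249, 0.969, -0.163], [0.0, 0.0, 0.0, 1.0]]
knob px pred: mid,top [246.5 172.8] [246.4 177. ]
0.12 [ 0.    -0.032  0.19 ]
0.0 [ 0.024 -0.044  0.789]
```

View pics/w1.png

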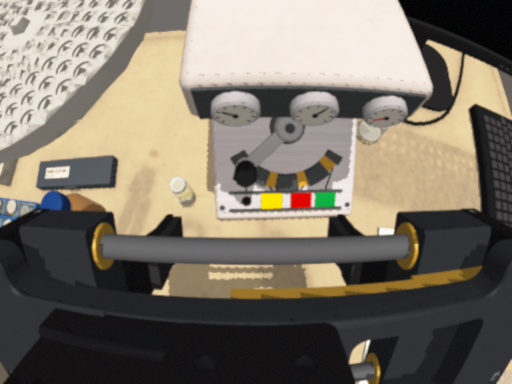

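The wrist view shows the knob at (246,174), as predicted (246,175). The tags (yellow 271,201; red 300,200; green 325,200) confirm green at far right. I'll approach along the normal.

```bash
python3 -m crank '0.005 -0.01 0.1 0 0.6;0.005 -0.01 0.15 0 0.4;0.005 -0.01 0.15 0 0.2;0.005 -0.01 0.15 0 0.2;0.004 -0.004 0.12 0 0.2;0 0 0.08 0 0.2;0 0 0 0 0.2' 30; python3 st.py; python3 w.py w2
```

```text
time: 7.55
ee_pos: [0.5768, 0.1087, 0.1086]
eef_rot: [0.962, 0.085, 0.258, -0.018]
ft_force: [-0.3, 0.2, 1.2]
width: 0.0529
grip_force: 0.0
7.55 q [ 0.07  0.06 -0.39  2.16  0.24  0.42 -1.89] pos [0.5768 0.1087 0.1086]
console frame: toolx [ 0.866 -0.014  0.5  ] tooly [-0.022 -1.     0.01 ] toolz [ 0.5   -0.02  -0.866] tilt fwd/left deg 30.0 -1.3
K [[297.3, 0.0, 254.8], [0.0, 297.3, 189.2], [0.0, 0.0, 1.0]] mount [[-0.001, -0.969, -0.249, 0.068], [1.0, -0.001, 0.0, 0.0], [-0.001, -0.249, 0.969, -0.163], [0.0, 0.0, 0.0, 1.0]]
knob px pred: mid,top [254.3 232.4] [255.  246.3]
0.12 [-0.04   0.012 -0.549]
0.0 [-0.019 -0.     0.05 ]
```

View pics/w2.png

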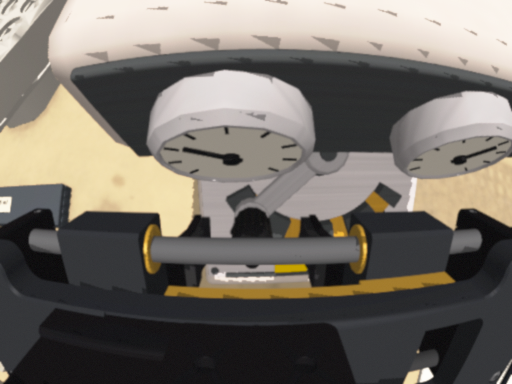

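The knob (about 250,225) lies between the fingers. I'll finish the approach and close.

```bash
python3 -m crank '-0.01 0 0.05 0 0.2;-0.01 0 0.05 0 0.2;0 0 0 0 -1;0 0 0 0 -1;0 0 0 0 -1;0 0 0 0 -1;0 0 0 0 -1' 30; python3 st.py
```

```text
time: 8.3
ee_pos: [0.5835, 0.1111, 0.091]
eef_rot: [0.962, 0.087, 0.26, -0.018]
ft_force: [-2.7, 0.9, 4.7]
width: 0.0234
grip_force: 29.9
8.3 q [ 0.06  0.1  -0.38  2.16  0.3   0.38 -1.95] pos [0.5835 0.1111 0.091 ]
console frame: toolx [ 0.864 -0.012  0.503] tooly [-0.02 -1.    0.01] toolz [ 0.503 -0.019 -0.864] tilt fwd/left deg 30.2 -1.3
```

```bash
python3 -m crank '0 0 -0.02 0 -1;0 0 -0.02 0 -1;0 0 -0.02 0 -1;0 0 0 0 -1;0 0 0 0 -1' 30; python3 st.py
```

```text
time: 8.8
ee_pos: [0.5772, 0.1094, 0.1005]
eef_rot: [0.962, 0.086, 0.259, -0.018]
ft_force: [2.9, 0.1, -5.3]
width: 0.0234
grip_force: 29.9
8.8 q [ 0.07  0.07 -0.39  2.17  0.26  0.4  -1.92] pos [0.5772 0.1094 0.1005]
console frame: toolx [ 0.865 -0.013  0.502] tooly [-0.021 -1.     0.011] toolz [ 0.501 -0.02  -0.865] tilt fwd/left deg 30.1 -1.3
```

```bash
python3 -m crank '0 0 -0.006 0 -1;-0.024 0.027 0 0 -1;-0.024 0.028 0 0 -1;-0.018 0.031 0.001 0 -1;-0.018 0.032 0.001 0 -1;0 0 0 0 -1' 30; python3 st.py
```

```text
time: 9.4
ee_pos: [0.5669, 0.0819, 0.0932]
eef_rot: [0.962, 0.085, 0.26, -0.017]
ft_force: [5.2, -1.1, -5.1]
width: 0.0231
grip_force: 29.9
9.4 q [ 0.12  0.05 -0.37  2.21  0.18  0.37 -1.8 ] pos [0.5669 0.0819 0.0932]
console frame: toolx [ 0.865 -0.014  0.502] tooly [-0.023 -1.     0.011] toolz [ 0.502 -0.021 -0.865] tilt fwd/left deg 30.1 -1.4
```

```bash
python3 w.py w3
```

```text
K [[297.3, 0.0, 254.8], [0.0, 297.3, 189.2], [0.0, 0.0, 1.0]] mount [[-0.001, -0.969, -0.249, 0.068], [1.0, -0.001, 0.0, 0.0], [-0.001, -0.249, 0.969, -0.163], [0.0, 0.0, 0.0, 1.0]]
knob px pred: mid,top [212.6 204.5] [208.6 216.3]
0.12 [ 0.063 -0.111 -0.581]
0.0 [ 0.082 -0.123  0.018]
```

View pics/w3.png

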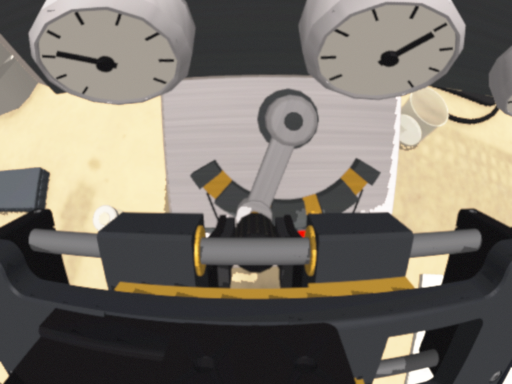

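The lever is following. I'll continue round the arc to just short of notch_3.

```bash
python3 -m crank '-0.022 0.07 0.001 0 -1;-0.007 0.073 0.001 0 -1;0.009 0.073 0.001 0 -1;0.024 0.07 0.001 0 -1;0.037 0.063 0.001 0 -1;0 0 0 0 -1;0 0 0 0 -1' 30; python3 st.py; python3 - <<'E'
import numpy as np
from bench import read_state
a=.197;C=np.array([[np.cos(a),-np.sin(a),0],[np.sin(a),np.cos(a),0],[0,0,1]]);t=np.radians(32)
U=np.array([np.cos(t),0,np.sin(t)]);N=np.array([-np.sin(t),0,np.cos(t)])
f=lambda p:np.array([U@(C.T@p),(C.T@p)[1],N@(C.T@p)])*1e3
P=[f(np.array(p)) for p in([.5835,.1111,.091],[.5772,.1094,.1005],[.5669,.0819,.0932],read_state()["ee_pos"])]
# fit pivot: start is phi=-.838
piv=P[0][:2]+70*np.array([np.cos(.838),-np.sin(.838)])
for p in P: d=p[:2]-piv;print((p-P[0]).round(1),"r",np.hypot(*d).round(1),"phi",np.arctan2(-d[1],-d[0]).round(3))
E
```

```text
time: 10.15
ee_pos: [0.5879, 0.0164, 0.0984]
eef_rot: [0.961, 0.086, 0.261, -0.018]
ft_force: [6.6, 4.2, -3.9]
width: 0.0235
grip_force: 29.9
10.15 q [ 0.24  0.07 -0.33  2.17 -0.04  0.38 -1.44] pos [0.5879 0.0164 0.0984]
console frame: toolx [ 0.863 -0.013  0.505] tooly [-0.021 -1.     0.011] toolz [ 0.505 -0.02  -0.863] tilt fwd/left deg 30.3 -1.3
[0. 0. 0.] r 70.0 phi -0.838
[-0.5 -0.4 11.5] r 70.0 phi -0.829
[-17.5 -25.4  13.5] r 69.6 phi -0.393
[ -8.2 -93.7  13.8] r 69.0 phi 0.648
```

```bash
python3 -m crank '0.021 0.026 0 0 -1;0.022 0.024 0 0 -1;0 0 0 0 -1;0 0 0 0 -1;0 0 0 0 -1' 30; python3 st.py; python3 w.py w4; cat > phi.py <<'E'
import numpy as np
from bench import read_state
a=.197;C=np.array([[np.cos(a),-np.sin(a),0],[np.sin(a),np.cos(a),0],[0,0,1]]);t=np.radians(32)
U=np.array([np.cos(t),0,np.sin(t)]);N=np.array([-np.sin(t),0,np.cos(t)])
f=lambda p:np.array([U@(C.T@p),(C.T@p)[1],N@(C.T@p)])*1e3
p0=f(np.array([.5835,.1111,.091]));piv=p0[:2]+70*np.array([np.cos(.838),-np.sin(.838)])
s=read_state();p=f(s["ee_pos"]);d=p[:2]-piv;print((p-p0).round(1),"r",np.hypot(*d).round(1),"phi",np.arctan2(-d[1],-d[0]).round(3),"F up,left,normal",(f(s["ft_force"])/1e3).round(1))
E
python3 phi.py
```

```text
time: 10.65
ee_pos: [0.5965, 0.0089, 0.1026]
eef_rot: [0.961, 0.087, 0.261, -0.018]
ft_force: [6.8, 5.8, -3.6]
width: 0.0232
grip_force: 30.0
10.65 q [ 0.26  0.09 -0.33  2.14 -0.06  0.39 -1.41] pos [0.5965 0.0089 0.1026]
console frame: toolx [ 0.863 -0.012  0.504] tooly [-0.019 -1.     0.01 ] toolz [ 0.504 -0.019 -0.863] tilt fwd/left deg 30.3 -1.2
K [[297.3, 0.0, 254.8], [0.0, 297.3, 189.2], [0.0, 0.0, 1.0]] mount [[-0.001, -0.969, -0.249, 0.068], [1.0, -0.001, 0.0, 0.0], [-0.001, -0.249, 0.969, -0.163], [0.0, 0.0, 0.0, 1.0]]
knob px pred: mid,top [100.9 230. ] [ 87.9 242.3]
0.12 [-0.027 -0.497 -0.584]
0.0 [-0.009 -0.509  0.015]
[   0.  -102.8   13.7] r 69.1 phi 0.826 F up,left,normal [ 4.7  4.9 -7.1]
```

View pics/w4.png

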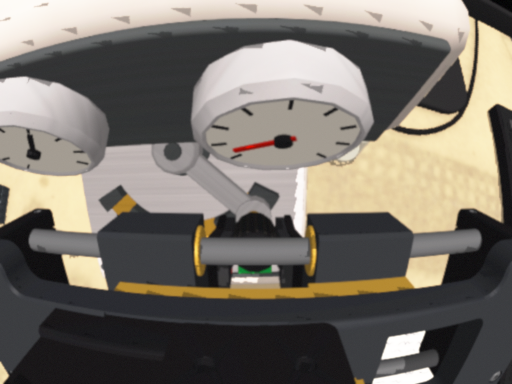

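The green tag is visible between the fingers at (255,268). A small correction, then lower the plunger.

```bash
python3 -m crank '0.005 0 0.01 0 -1;0 0 0.02 0 -1;0 0 0.02 0 -1;0 0 0 0 -1;0 0 0 0 -1' 30 >/dev/null; python3 phi.py
```

```text
[   0.3 -102.9    3.5] r 69.0 phi 0.83 F up,left,normal [ 4.3  4.3 -5. ]
```

At 3.5 mm the spring still pulls inward, so the pin has entered the notch. Lower the rest and let go.

```bash
python3 -m crank '0 0 0.015 0 -1;0 0 0 0 -1;0 0 0 0 -1' 30 >/dev/null; python3 phi.py; python3 -m crank '0 0 0 0 -0.1;0 0 0 0 0.1;0 0 0 0 0.1;0 0 0 0 0.1' >/dev/null; python3 phi.py; python3 -m crank '0 0 -0.05 0 0.1;0 0 -0.1 0 0.1;0 0 -0.15 0 0.1;0 0 -0.2 0 0.1;0 0 -0.2 0 0.1;0 0 -0.1 0 0.1;0 0 0 0 0.1;0 0 0 0 0.1'; python3 w.py w5
```

```text
[   0.3 -102.9    0.6] r 69.0 phi 0.83 F up,left,normal [ 5.   5.7 -4. ]
[  -1.2 -104.4    0.5] r 71.0 phi 0.829 F up,left,normal [-0.1  0.2 -0.4]
time: 12.7
ee_pos: [0.5235, -0.0036, 0.2296]
eef_rot: [0.962, 0.086, 0.26, -0.018]
ft_force: [0.4, -0.1, -0.2]
width: 0.0477
grip_force: 0.0
K [[297.3, 0.0, 254.8], [0.0, 297.3, 189.2], [0.0, 0.0, 1.0]] mount [[-0.001, -0.969, -0.249, 0.068], [1.0, -0.001, 0.0, 0.0], [-0.001, -0.249, 0.969, -0.163], [0.0, 0.0, 0.0, 1.0]]
knob px pred: mid,top [162.3 180.5] [157.4 185.1]
0.12 [-0.028 -0.501  0.15 ]
0.0 [-0.008 -0.514  0.75 ]
```

View pics/w5.png

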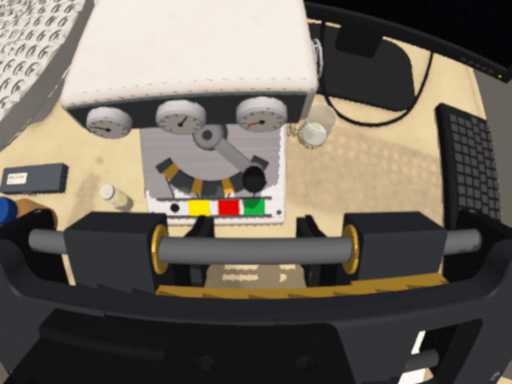

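The lever now stands above the green tag, with the knob at (254,178) and the tag at (254,206). The vial and beaker are still standing. I'll check the seating height by triangulation.

```bash
python3 - <<'E'
from h import *
from bench import cams
a=.197;ex=np.array([np.cos(a),np.sin(a),0]);ey=np.array([-ex[1],ex[0],0]);k0=np.array([.5785,.109,.0982])
pred=k0-ey*.104
for d in(0,.009):
    n=-.53*ex+np.array([0,0,.848]);print(d,pred+n*d,proj("side",pred+n*d),proj("top",pred+n*d))
uv=[]
for c in("side","top"):
    I=cams.camera(c)["img"];cv2.imwrite(f"pics/{c}9.png",I);u,v=proj(c,pred).astype(int);b,st=blob(I,"k",(u-11,u+12,v-9,v+9));print(c,b,st);uv.append(b)
print(tri(*uv))
E
```

```text
0 [0.59885574 0.00701155 0.0982    ] [267.21967794 185.27417094] [248.80450435 177.5604724 ]
0.009 [0.594178   0.00607793 0.105832  ] [265.46332329 184.74031606] [249.23447135 178.54958628]
side [264.8253012 184.9939759] [  0   2  18  14 166]
top [245.48818898 178.15748031] [  0   4  16  13 127]
(array([0.59863393, 0.01478938, 0.08872664]), np.float64(0.002982718640735444))
```

The triangulation is inconclusive because the dark index plate merges with the knob. The grip evidence is sound: the gripped knob went down to 0.6 mm draw with the spring still pulling inward, and nothing moved along the normal on release. Handing in.

```bash
python3 -c "
from bench import workorder
print(workorder.close_job())"
```

```text
the job is handed in; nothing more can be done
None
```

I threw the lever to notch_3, above the green tag at far right, let the plunger drop (about 0.6 mm drawn at release, by arm position and force), backed the gripper clear and handed the job in at about 13 s; the vial and beaker were still standing in the last picture, the timer was not in view, my camera check of the seating was inconclusive, and no verdict was returned.

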